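# Open the takings box by its pop-out T-handle

### The job

Open the green takings box: press its red release button gently so that the T-handle pops out, turn the handle counterclockwise (seen from above) by feel until it just comes up against its stop, without forcing it, then raise the lid well over 30 degrees, leave it standing open and let go. Do not disturb the stamp, the salt shaker or the sugar dish beside the box.

Things in the scene. Friction and masses are not known exactly. Their poses are not given: they have to be found in the camera images.
- strongbox: Green steel takings box, fixed; 220 (x) x 240 (y) x 90 mm, 102 mm high with its lid. Origin: middle of its underside; x to the back, y to the left, z up. Lid hinge: along y at x = 110, z = 90 mm. The black latch housing on the lid (top at z = 124 mm, x from -107 to -3, y from -80 to 34 mm) has a slot along x in which the handle lies.
- lid (a joint): Angle of the lid, 0 shut, grows as the front edge rises, to 1.2 rad. A stiff hinge: the lid stays where it is left. Raising it by the handle bar takes about 9 N, held 165 mm from the hinge.
- button: Red round button, 20 mm across, 8 mm proud of the housing, 58 mm to the right (-y) of the handle's axis. Origin: middle of its top; axes as the lid's. Pressed down it moves from about 2 N, frees the handle after 3 mm (4 to 5 N), has a hard stop at 5 mm (6 N) and springs back when let go. More than 18 N damages it.
- handle_pop (a joint): How far the T-handle stands out of its slot: 0 latched (bar flush in the housing, cannot be gripped or turned), 0.032 m popped out. A spring of about 10 N drives it out when the button frees it, and it stays out.
- bar_mid (a point): Middle of the T-handle's round aluminium bar, 16 mm thick, 76 mm long, on the turning axis at x = -55, y = 0 mm of the box; 115 mm above the box's underside latched, 147 mm popped out (bar then 15 mm clear of the housing). x axis along the bar (the box's x at the start), turning with it; z up. A 13 mm stem carries it at its middle.
- handle_turn (a joint): Turn of the T-handle, 0 latched, grows counterclockwise seen from above. It turns against even friction of about 0.1 N m up to a hard end stop that lies somewhere between 0.9 and 1.4 rad and differs from box to box. The lid is released only in about the last 0.1 rad before the stop.
- tongue: Steel latch tongue under the lid, turned by the T-handle, 37 mm long. Origin on the turning axis at the lid's underside; x axis as the bar's.
- keeper_case: Foot of the keeper, hidden in the box; origin on the turning axis 90 mm above the box's underside. The keeper holds the tongue down until it is turned to the end stop. More than 25 N between tongue and keeper bends the latch: turning on against the stop (30 mm from the axis: 0.75 N m beyond friction) or pulling up the lid while still latched.
- stamp: Rubber stamp with a brown wooden handle, 25x45x66 mm, stands to the right of the box; loose. Origin: middle of its underside.
- salt_shaker: Glass salt shaker with a steel cap, 39x39x76 mm, stands to the left of the box near the front; loose. Origin: middle of its underside.
- sugar_dish: Small glass dish of lump sugar, 74x74x30 mm, stands to the left of the box near the back; loose. Origin: middle of its underside.

How it is judged:
By the outcome, as a careful person would: the job done as asked, in the order asked, and still so for the second after the job is handed in, with the robot touching nothing.
It also fails if it takes over 72 s, if anything falls off the work surface, if the arm or the gripper's body presses on something with over 40 N, if the wrist force passes 120 N, or if a joint passes its speed limit or range.

### The arm

A 6-joint arm with a two-finger parallel gripper is mounted at the origin on a cart in front of the work surface, level with it; the furniture and walls round the work are solid. World frame = base frame: x ahead of the robot, y to its left, z up, the work surface at z = 0. Lengths are in m, angles in degrees, forces in N, time in s.
With the tool pointing down it reaches from about 0.375 to 0.975 m from the base axis. Payload 3.8 kg.
Tool frame: the origin (TCP) lies at the very end of the fingers, on their centre line; the grasp point (between the pads) lies 19 mm behind it; z points along the fingers, y is the line along which they close (so a half turn about z gives the same grasp; the last joint's range is limited). The gripper opens to 85 mm and grips with 20 to 120 N. Pads are 22 mm wide; open, the fingers measure 114 mm over their backs; the gripper's body (76 mm by 85 mm) begins 54 mm behind the grasp point. The pads swing forward as they close: fully open they stand 13 mm farther back than shut.
Start: joints at [-74.135, 15.12, 91.902, -0, 72.978, -2.114], TCP at [0.208, -0.642, 0.231] pointing down, gripper open.
Joint ranges: [-150.88, 150.88], [-54.13, 125.18], [17.81, 147.31], [-75.09, 255.09], [0, 152.58], [-146.25, 146.25]. Speed limits (degrees/s): [147.25, 147.25, 180, 180, 180, 180].

### API

Orientations are given as [roll, pitch, yaw] about the fixed x, y, z axes, in that order (R = Rz(yaw) Ry(pitch) Rx(roll)).
In Python, from workcell import robot, viewer, workorder gives the robot as it stands.
- The arm moves only by the tool servo_tool, never from a script. Its argument "deltas" is a list of rows, each a list of 2 entries, a list of its own where there are three numbers: the shift along the tool's x, y, z in fractions of the full range, 1 being 750 mm, then the turn, a rotation vector about the tool's x, y, z in normalised numbers (1 is pi rad). A call has 1 to 10 rows; each row is the pose to reach, as a shift and turn from the pose commanded when the call began, along the tool's axes at that moment; what a row does not reach only later rows make up. A row lasts 1/12 s, in which the tool goes at most 41.7 mm and 7.16 degrees, less where a joint would pass 70% of its speed; a pose out of reach is approached as far as the arm can. A shift or turn number past 1, either way, is cut back to 1. A call with a gripper value outside its range is refused whole. "hand" is the opening, from 0 (shut) to 1 (fully open), set as the call begins (left out, the last holds). The fingers move at their own pace and stop on an object; the grip force is fixed at half the most. Time passes only in rows, so rows that repeat a pose let the fingers close. It gives the time, the measured TCP pose, the force, the opening and the grip force at its end, in the units of the state.
- robot.observe(): the state, without advancing time (a new reading comes with each control period).
- viewer.grab_frame(name): name is "scene" or "top"; returns the picture (400x640x3 uint8, blue, green, red); there is no depth.
- viewer.calibration(name): a dict with "intrinsics" (3x3 intrinsics, pixels), "dist" ([k1, k2, p1, p2, k3] as OpenCV has them; the pictures are not rectified), "view" (4x4, takes a point from world to camera coordinates). Camera axes: x right, y up, looking along -z (the intrinsics and any distortion apply to the point x, -y, -z); pixel columns grow to the right and rows downward; lengths in m; the calibration is good to about 2 mm. A picture is of the moment at which its call begins. calibration takes no time and is no camera call.
- workorder.job_done(): hands the job in; it is judged then, once.
The state is a dict: "t": time; "q": joint angles; "dq": joint speeds; "joint_torque": joint torques, N m; "tcp_pos": TCP position; "orientation": TCP orientation; "contact_force": force on the tool from outside, world axes, zero at the start; "moment": the same for the moment, N m; "grip_width": finger opening in m; "grasp_force": force on a finger pad.
Only numpy, scipy, OpenCV 4.12 (cv2) and the standard library are available. Lean on these libraries where they do the work, as an engineer would, in place of code of your own. Each camera call takes 0.05 s, during which the arm holds its last target. There are 200 camera calls.

## Working session

There is one attempt and no reset: what is moved stays moved. The work goes in short steps, Python scripts to look and compute and a tool call to move; the robot and the scene stay as the last step left them, time stands still between calls to the robot, and variables do not carry over. Pictures are saved under pics/ and viewed, at most 10 in all, crops included, and the job is handed in when it is done.

Besides the shell and the picture viewer there is one more tool, called as a command line: name --argument value ..., lists and objects as JSON in quotes. servo_tool: Moves the arm, as the interface text tells. Its arguments: {"type":"object","properties":{"deltas":{"type":"array","items":{"type":"array"}},"hand":{"type":"number"}},"required":["deltas"]}

```bash
mkdir -p pics; python3 - <<'E'
from workcell import robot, viewer
import cv2
for n in("scene","top"):
    cv2.imwrite(f"pics/{n}0.png",viewer.grab_frame(n))
    c=viewer.calibration(n);print(n,c)
s=robot.observe();print(s)
E
```

```text
scene {'intrinsics': array([[453.54981014,   0.        , 327.63026596],
       [  0.        , 453.54981014, 190.58134835],
       [  0.        ,   0.        ,   1.        ]]), 'dist': array([-0.02720183,  0.        ,  0.        ,  0.        ,  0.        ]), 'view': array([[ 0.55271931, -0.83331625, -0.00924109, -0.34035997],
       [ 0.44852361,  0.28811288,  0.84606001, -0.32331447],
       [-0.70237307, -0.47177855,  0.53300757, -0.71900683],
       [ 0.        ,  0.        ,  0.        ,  1.        ]])}
top {'intrinsics': array([[369.29556204,   0.        , 312.29728011],
       [  0.        , 369.29556204, 191.56501951],
       [  0.        ,   0.        ,   1.        ]]), 'dist': array([-0.02681344,  0.        ,  0.        ,  0.        ,  0.        ]), 'view': array([[ 0.01140588, -0.99966204,  0.02336039, -0.07479129],
       [ 0.9916753 ,  0.01430512,  0.12796661, -0.56253211],
       [-0.12825754,  0.02170635,  0.99150332, -0.8653455 ],
       [ 0.        ,  0.        ,  0.        ,  1.        ]])}
{'t': 0.1, 'q': array([-7.41336132e+01,  1.51670776e+01,  9.19726415e+01,  2.76257506e-03,
        7.29765783e+01, -2.11446662e+00]), 'dq': array([-0.12114073, -0.13500562, -0.20846242, -0.06220203, -0.09390567,
       -0.05699074]), 'joint_torque': array([ 3.90625200e-04, -5.16704571e+01, -3.68591309e+01, -1.88327463e-04,
        6.29774906e-03, -4.34475317e-05]), 'tcp_pos': array([ 0.20820574, -0.64140707,  0.23006764]), 'orientation': array([-1.79883879e+02, -6.92899581e-03,  1.79800349e+01]), 'contact_force': array([ 1.47667706,  0.69253614, -0.38313754]), 'moment': array([0.07418409, 0.06664808, 0.01221641]), 'grasp_force': 0.0, 'grip_width': 0.08549123523947419}
```

View pics/scene0.png

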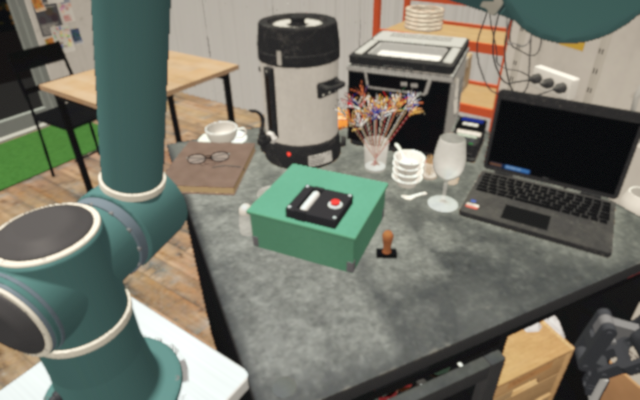

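View pics/top0.png

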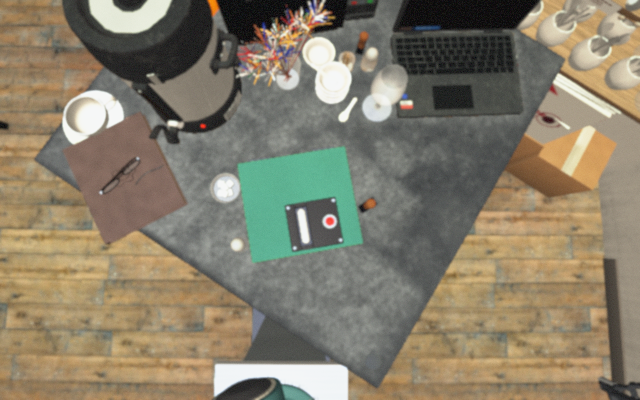

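The scene view shows the box at about (320,215), with the button at (335,204) and the stamp at (387,245). In the top view the box is at (300,205), with the bar at (304,228), the button at (330,221), the shaker at (236,244), the dish at (226,187) and the stamp at (368,205). I'll enlarge both views.

```bash
python3 - <<'E'
import cv2
a=cv2.imread("pics/scene0.png")[160:275,235:395];cv2.imwrite("pics/s1.png",cv2.resize(a,None,fx=5,fy=5,interpolation=cv2.INTER_CUBIC))
a=cv2.imread("pics/top0.png")[140:270,230:380];cv2.imwrite("pics/t1.png",cv2.resize(a,None,fx=4.6,fy=4.6,interpolation=cv2.INTER_CUBIC))
E
```

```text
(no output)
```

View pics/s1.png

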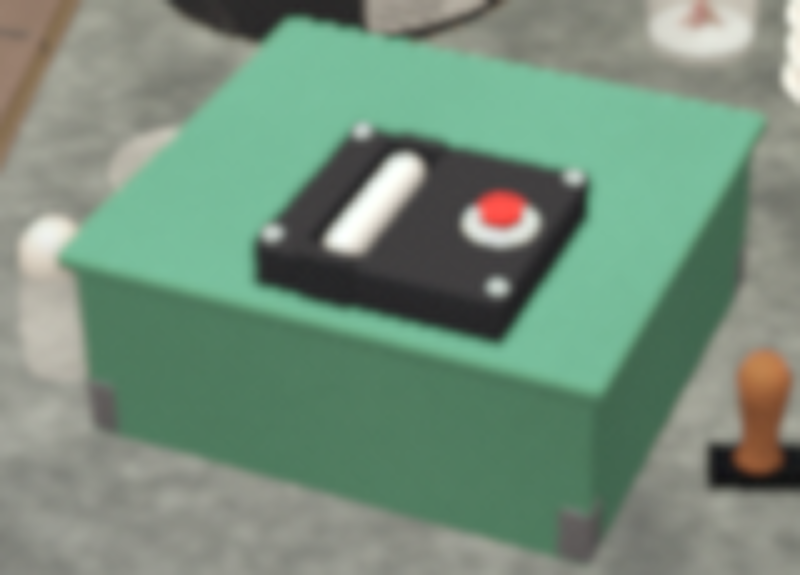

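View pics/t1.png

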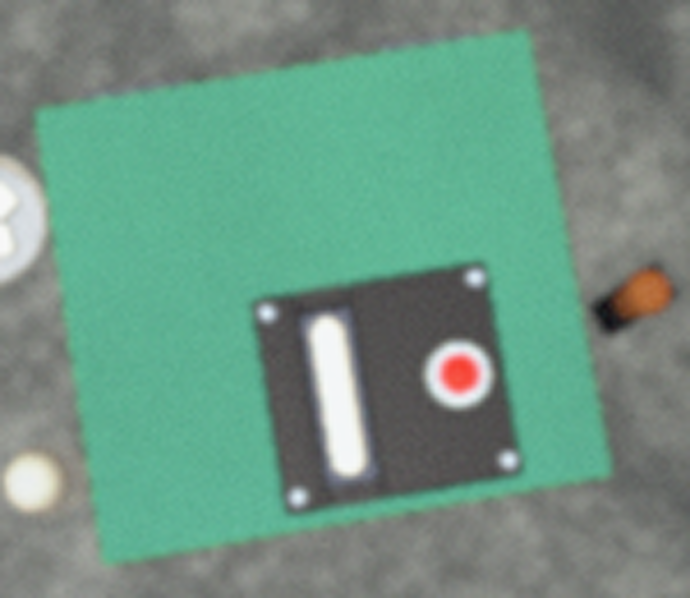

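The crops show the lid corners, housing screws, bar and button clearly. In crop pixels, the button is at (502,207) in scene and (459,373) in top, and the bar middle is at (376,203) and (338,396). I'll triangulate these points and fit the box pose.

```bash
cat > h.py <<'E'
import numpy as np, cv2
from workcell import robot, viewer
from scipy.optimize import least_squares
C={n:viewer.calibration(n) for n in("scene","top")}
F=np.diag([1,-1,-1.])
def proj(n,P):
    V=C[n]["view"]; return cv2.projectPoints(np.atleast_2d(P).astype(float),cv2.Rodrigues(F@V[:3,:3])[0],F@V[:3,3],C[n]["intrinsics"],C[n]["dist"])[0][:,0]
def tri(us,ut):
    r=least_squares(lambda p:np.r_[proj("scene",p)[0]-us,proj("top",p)[0]-ut],[.55,0,.1]); return r.x,np.sqrt((r.fun**2).mean())
E
python3 - <<'E'
from h import *
S=dict(FL=(62,260),FR=(605,398),BR=(765,118),BL=(293,15),sBL=(362,131),sBR=(574,178),sFL=(272,233),sFR=(498,287),bar=(376,203),btn=(502,207))
T=dict(FL=(104,563),FR=(612,478),BR=(530,31),BL=(37,110),sBL=(267,313),sBR=(475,277),sFL=(298,497),sFR=(508,460),bar=(338,396),btn=(459,373))
X={}
for k in S:
    us=(np.array(S[k])+.5)/5-.5+[235,160]; ut=(np.array(T[k])+.5)/4.6-.5+[230,140]
    S[k]=us;T[k]=ut
    X[k],e=tri(us,ut); print(k,X[k].round(4),round(e,2))
M=dict(FL=(-.11,.12,.102),FR=(-.11,-.12,.102),BR=(.11,-.12,.102),BL=(.11,.12,.102),bar=(-.055,0,.123),btn=(-.055,-.058,.132))
def f(p,full=False):
    c,s=np.cos(p[3]),np.sin(p[3]);R=np.array([[c,-s,0],[s,c,0],[0,0,1]])
    r=[]
    for k in M:
        P=R@M[k]+p[:3]; r+=[proj("scene",P)[0]-S[k],proj("top",P)[0]-T[k]]
    return np.ravel(r)
r=least_squares(f,[.6,0,0,0]); print(r.x.round(4),np.degrees(r.x[3]),np.abs(r.fun).max(),r.fun.round(1))
c,s=np.cos(r.x[3]),np.sin(r.x[3]);R=np.array([[c,-s,0],[s,c,0],[0,0,1]])
for k in("bar","btn"):print(k,R@M[k]+r.x[:3])
print(robot.observe()["tcp_pos"])
E
```

```text
FL [0.3971 0.0643 0.0963] 0.51
FR [ 0.4404 -0.182   0.0976] 0.45
BR [ 0.6618 -0.14    0.0995] 0.1
BL [0.617  0.1045 0.1031] 0.08
sBL [ 0.5159 -0.0123  0.1254] 0.08
sBR [ 0.5345 -0.1112  0.1249] 0.06
sFL [ 0.4295 -0.0285  0.1259] 0.08
sFR [ 0.4482 -0.1276  0.1255] 0.23
bar [ 0.4774 -0.0468  0.1207] 0.18
btn [ 0.4884 -0.1036  0.1328] 0.2
[ 0.5293 -0.0383 -0.0009  0.1843] 10.560875576328135 3.001889730964308 [ 1.4 -1.6  2.5 -1.2 -2.3 -3.  -1.7 -1.6 -1.8 -0.6 -1.7  0.9  1.   1.4
  2.3  0.8 -0.3  0.2  0.9  0.8 -0.2  1.6  1.   1.1]
bar [ 0.47519668 -0.04837499  0.12209529]
btn [ 0.48582693 -0.10539252  0.13109529]
[ 0.20820574 -0.64140707  0.23006764]
```

```bash
cat >> h.py <<'E'
from scipy.spatial.transform import Rotation as Ro
def rel(p,rpy,p0=None,rpy0=None):
    s=robot.observe()
    p0=s["tcp_pos"] if p0 is None else np.array(p0); rpy0=s["orientation"] if rpy0 is None else rpy0
    R0=Ro.from_euler("xyz",rpy0,degrees=True);R=Ro.from_euler("xyz",rpy,degrees=True)
    print("shift",(R0.inv().apply(np.array(p)-p0)*1000).round(1),"rv",(R0.inv()*R).as_rotvec().round(3))
E
python3 -c "
from h import *
rel([.4885,-.104,.175],[180,0,10.7],[.208,-.642,.231],[180,0,17.98])"
```

```text
shift [ 432.9 -425.1   56. ] rv [ 0.    -0.     0.127]
```

Careful with the scale: shifts go in shares of 750 mm and turns go in shares of pi rad. That gives: 261 mm / 750 = 0.348, 180 mm / 750 = 0.24, 0.127 rad / 3.1416 = 0.0404.

servo_tool --deltas '[[[0.0267,-0.0267,0],[0,0,0.0064]],[[0.06,-0.06,0],[0,0,0.0127]],[[0.096,-0.0947,0],[0,0,0.0191]],[[0.132,-0.1293,0],[0,0,0.0255]],[[0.168,-0.1653,0],[0,0,0.0318]],[[0.204,-0.2,0],[0,0,0.0382]],[[0.24,-0.236,0],[0,0,0.0404]],[[0.276,-0.2707,0],[0,0,0.0404]],[[0.312,-0.3067,0],[0,0,0.0404]],[[0.348,-0.3413,0],[0,0,0.0404]]]' --hand 0

```text
t: 0.93
tcp_pos: [0.3777, -0.3159, 0.2309]
orientation: [-180.0, 0.0, 10.7]
contact_force: [0.7, -0.4, 0.1]
grip_width: 0.0
grasp_force: 0.0
```

```bash
python3 -c "
from h import *
s=robot.observe();print(s['q'],s['tcp_pos'],s['orientation'],s['contact_force'],s['grip_width'])
rel([.4885,-.104,.175],[180,0,10.7])"
```

```text
[-4.28140615e+01 -4.89487379e+00  1.13649283e+02  6.50459681e-03
  7.12811650e+01  3.65012430e+01] [ 0.37770258 -0.31593377  0.23086682] [-1.79967740e+02  1.62101518e-02  1.06826107e+01] [ 0.71643582 -0.38633972  0.05681745] 2.6621710971440637e-05
shift [ 148.2 -187.7   55.9] rv [-0.001  0.    -0.   ]
```

servo_tool --deltas '[[[0.0267,-0.0333,0.0053],[0,0,0]],[[0.0533,-0.0667,0.016],[0,0,0]],[[0.08,-0.1013,0.0267],[0,0,0]],[[0.1067,-0.1347,0.0373],[0,0,0]],[[0.1333,-0.1693,0.048],[0,0,0]],[[0.16,-0.2027,0.0587],[0,0,0]],[[0.184,-0.2333,0.0693],[0,0,0]],[[0.1973,-0.2507,0.0747],[0,0,0]],[[0.1973,-0.2507,0.0747],[0,0,0]]]'

```text
t: 1.68
tcp_pos: [0.4881, -0.1027, 0.1736]
orientation: [-179.9, 0.1, 10.9]
contact_force: [0.4, -0.9, -0.1]
grip_width: 0.0001
grasp_force: 0.0
```

```bash
python3 -c "
from h import *
f=viewer.grab_frame('scene');cv2.imwrite('pics/s2.png',cv2.resize(f[60:275,215:455],None,fx=2.7,fy=2.7,interpolation=cv2.INTER_CUBIC))
rel([.4885,-.104,.175],[180,0,10.7]);print(robot.observe()['contact_force'])"
```

```text
shift [ 0.8 -0.1 -0.8] rv [-0.001  0.002  0.003]
[ 0.96271878 -0.53252682 -0.25469164]
```

View pics/s2.png

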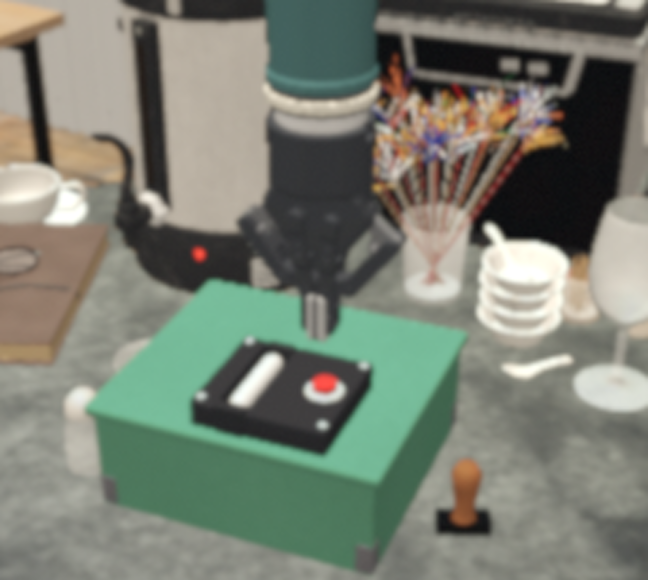

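The closed fingertips are at (320,335) in the crop, about 40 mm above the button at (324,383). I'll go down in stages.

To row units: 38 mm / 750 = 0.0507, 34 mm / 750 = 0.0453.

servo_tool --deltas '[[[0.0007,0,0.016],[0,0,0]],[[0.0007,0,0.032],[0,0,0]],[[0.0007,0,0.0453],[0,0,0]],[[0.0007,0,0.0507],[0,0,0]],[[0.0007,0,0.0507],[0,0,0]]]'

```text
t: 2.15
tcp_pos: [0.4867, -0.106, 0.1351]
orientation: [-179.9, 0.2, 10.6]
contact_force: [0.1, -0.3, -0.3]
grip_width: 0.0002
grasp_force: 0.0
```

To row units: 4 mm / 750 = 0.0053, 3 mm / 750 = 0.004.

servo_tool --deltas '[[[0,0,0.0013],[0,0,0]],[[0,0,0.0027],[0,0,0]],[[0,0,0.004],[0,0,0]],[[0,0,0.0053],[0,0,0]],[[0,0,0.0053],[0,0,0]]]'

```text
t: 2.57
tcp_pos: [0.4888, -0.1057, 0.1335]
orientation: [180.0, -0.0, 10.7]
contact_force: [0.2, 0.8, 0.9]
grip_width: -0.0002
grasp_force: 0.0
```

To row units: 2 mm / 750 = 0.0027, 1.5 mm / 750 = 0.002.

servo_tool --deltas '[[[0,0,0.0007],[0,0,0]],[[0,0,0.0013],[0,0,0]],[[0,0,0.002],[0,0,0]],[[0,0,0.0027],[0,0,0]],[[0,0,0.0027],[0,0,0]]]'

```text
t: 2.98
tcp_pos: [0.4888, -0.1056, 0.1319]
orientation: [180.0, -0.0, 10.7]
contact_force: [-1.3, 1.4, 3.7]
grip_width: 0.0
grasp_force: 2.2
```

To row units: 1 mm / 750 = 0.0013, 0.5 mm / 750 = 0.0007.

servo_tool --deltas '[[[0,0,0.0007],[0,0,0]],[[0,0,0.0013],[0,0,0]],[[0,0,0.0013],[0,0,0]]]'

```text
t: 3.23
tcp_pos: [0.4887, -0.1057, 0.1311]
orientation: [180.0, -0.0, 10.7]
contact_force: [-2.1, 0.1, 5.7]
grip_width: -0.0
grasp_force: 3.2
```

```bash
python3 -c "
from h import *
f=viewer.grab_frame('scene');cv2.imwrite('pics/s3.png',cv2.resize(f[150:265,235:395],None,fx=4,fy=4,interpolation=cv2.INTER_CUBIC));print(robot.observe()['contact_force'])"
```

```text
[-2.18151383  0.16728237  6.67187774]
```

View pics/s3.png

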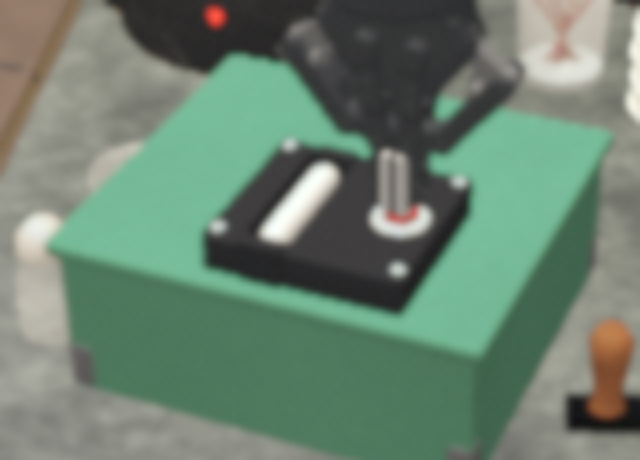

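The bar is still flush in its slot at (300,205), and the fingers are on the button at (400,213). I'll press a little further.

servo_tool --deltas '[[[0,0,0.0007],[0,0,0]],[[0,0,0.0007],[0,0,0]]]'

```text
t: 3.45
tcp_pos: [0.4888, -0.1057, 0.1309]
orientation: [180.0, -0.0, 10.7]
contact_force: [-1.9, 0.7, 8.7]
grip_width: 0.0002
grasp_force: 4.1
```

To row units: 0.5 mm / 750 = 0.0007.

servo_tool --deltas '[[[0,0,0.0007],[0,0,0]],[[0,0,0.0007],[0,0,0]]]'

```text
t: 3.62
tcp_pos: [0.4888, -0.1057, 0.1302]
orientation: [180.0, -0.0, 10.7]
contact_force: [-2.2, 0.5, 6.9]
grip_width: 0.0003
grasp_force: 3.3
```

```bash
python3 -c "
from h import *
a=cv2.resize(cv2.imread('pics/s3.png'),(160,115),interpolation=cv2.INTER_AREA)
f=viewer.grab_frame('scene')[150:265,235:395]
d=cv2.absdiff(f,a).sum(2)
print(robot.observe()['contact_force'],d[5:68,45:90].mean(), (d[5:68,45:90]>90).sum())"
```

```text
[-2.7957419   1.05264587  5.64728602] 3.307583774250441 0
```

To row units: 0.5 mm / 750 = 0.0007.

servo_tool --deltas '[[[0,0,0.0007],[0,0,0]],[[0,0,0.0007],[0,0,0]]]'

```text
t: 3.83
tcp_pos: [0.4888, -0.1057, 0.1298]
orientation: [180.0, -0.0, 10.7]
contact_force: [-3.3, 1.0, 8.1]
grip_width: -0.0002
grasp_force: 3.9
```

To row units: 0.5 mm / 750 = 0.0007.

servo_tool --deltas '[[[0,0,0.0007],[0,0,0]],[[0,0,0.0007],[0,0,0]]]'

```text
t: 4.0
tcp_pos: [0.4888, -0.1057, 0.1288]
orientation: [180.0, -0.0, 10.7]
contact_force: [-1.0, 0.5, 4.8]
grip_width: -0.0001
grasp_force: 2.2
```

```bash
python3 -c "
from h import *
a=cv2.resize(cv2.imread('pics/s3.png'),(160,115),interpolation=cv2.INTER_AREA)
f=viewer.grab_frame('scene')[150:265,235:395]
d=cv2.absdiff(f,a).sum(2)
print(robot.observe()['contact_force'],d[5:68,45:90].mean(), (d[5:68,45:90]>90).sum())"
```

```text
[-0.73674698  1.04299865  4.16872561] 53.25044091710758 418
```

To row units: -80 mm / 750 = -0.1067, -75 mm / 750 = -0.1.

servo_tool --deltas '[[[0,0,-0.0133],[0,0,0]],[[0,0,-0.04],[0,0,0]],[[0,0,-0.0733],[0,0,0]],[[0,0,-0.1],[0,0,0]],[[0,0,-0.1067],[0,0,0]]]'

```text
t: 4.47
tcp_pos: [0.4908, -0.1063, 0.2123]
orientation: [179.8, -0.3, 10.7]
contact_force: [1.9, -0.6, 1.3]
grip_width: 0.0001
grasp_force: 0.0
```

```bash
python3 -c "
from h import *
f=viewer.grab_frame('scene');g=viewer.grab_frame('top')
a=cv2.resize(f[150:265,235:395],None,fx=5,fy=5,interpolation=cv2.INTER_CUBIC)
cv2.imwrite('pics/s4.png',a);cv2.imwrite('pics/t4.png',g)
rel([.4775,-.047,.2],[180,0,10.7]);print(robot.observe()['contact_force'])"
```

```text
shift [ -1.  -60.2   9.6] rv [ 0.001 -0.003  0.   ]
[-0.2405224   0.10762213 -0.63035896]
```

View pics/s4.png

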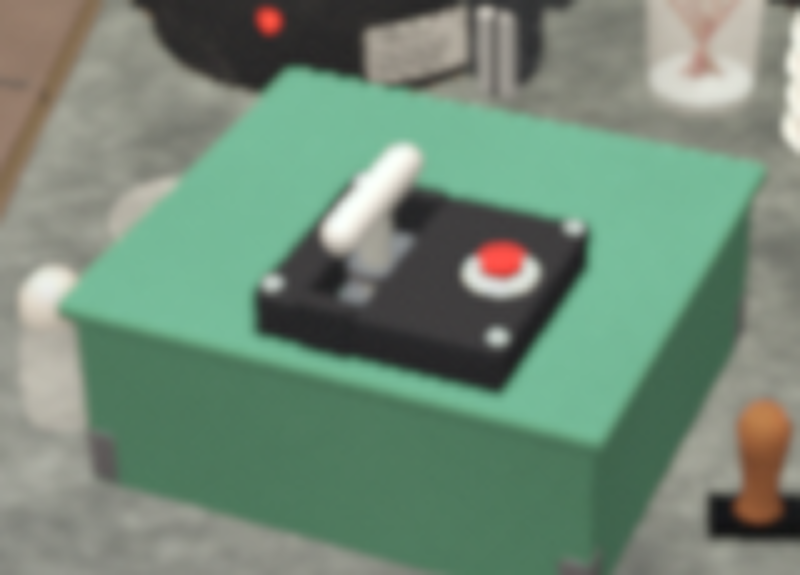

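The handle has popped out: the bar runs from (340,235) to (408,160) in the crop, with its stem visible, and the button is back up.

To row units: -60 mm / 750 = -0.08, -52 mm / 750 = -0.0693.

servo_tool --deltas '[[[0,-0.02,0],[0,0,0]],[[0,-0.0467,0],[0,0,0]],[[0,-0.0693,0],[0,0,0]],[[0,-0.08,0],[0,0,0]],[[0,-0.08,0],[0,0,0]],[[0,-0.08,0],[0,0,0]]]' --hand 0.5

```text
t: 5.07
tcp_pos: [0.4769, -0.0467, 0.2072]
orientation: [180.0, 0.1, 10.8]
contact_force: [0.1, 0.6, -0.2]
grip_width: 0.0427
grasp_force: 0.0
```

```bash
python3 -c "
from h import *
for k in range(3):
  rel([.4775,-.047,.131],[180,0,10.7]);viewer.grab_frame('top')
s=robot.observe();print(s['contact_force'],s['grip_width'])
b=(np.array([374,197])+.5)/5-.5+[235,150]
for z in(.14,.145,.15,.155):print(z,proj('scene',[.4775,-.047,z])[0]-b)"
```

```text
shift [ 0.6  0.4 76.2] rv [0.    0.002 0.001]
shift [ 0.4  0.  76.5] rv [0.    0.001 0.001]
shift [ 0.2 -0.2 76.7] rv [0.    0.001 0.   ]
[ 0.16328149  0.26226513 -0.33210483] 0.04258242269147205
0.14 [-0.03432774  3.58821265]
0.145 [-0.10724879  1.58469703]
0.15 [-0.18055829 -0.43003137]
0.155 [-0.25425909 -2.45606037]
```

To row units: 76 mm / 750 = 0.1013, 70 mm / 750 = 0.0933.

servo_tool --deltas '[[[0,0,0.02],[0,0,0]],[[0,0,0.0467],[0,0,0]],[[0,0,0.0667],[0,0,0]],[[0,0,0.0827],[0,0,0]],[[0,0,0.0933],[0,0,0]],[[0,0,0.1013],[0,0,0]],[[0,0,0.1013],[0,0,0]]]'

```text
t: 5.8
tcp_pos: [0.4768, -0.0469, 0.1311]
orientation: [-180.0, 0.1, 10.7]
contact_force: [0.1, -0.5, 0.1]
grip_width: 0.043
grasp_force: 0.0
```

servo_tool --deltas '[[[0,0,0],[0,0,0]],[[0,0,0],[0,0,0]],[[0,0,0],[0,0,0]],[[0,0,0],[0,0,0]],[[0,0,0],[0,0,0]],[[0,0,0],[0,0,0]]]' --hand 0

```text
t: 6.3
tcp_pos: [0.4785, -0.0478, 0.1335]
orientation: [179.9, -0.1, 10.7]
contact_force: [0.5, -5.7, 2.3]
grip_width: 0.014
grasp_force: 58.6
```

```bash
python3 -c "
from h import *
s=robot.observe();print(s)"
```

```text
{'t': 6.3, 'q': array([-8.59774793e+00, -1.28029831e+00,  1.21063210e+02, -1.11270307e-01,
        6.00590278e+01,  7.07347939e+01]), 'dq': array([-0.04830462,  0.1347012 , -0.05845306, -0.02394104,  0.13700064,
        0.02140078]), 'joint_torque': array([  2.61553913, -30.9514153 , -31.7961216 ,   1.49642151,
         0.21971426,  -0.03287806]), 'tcp_pos': array([ 0.47847508, -0.04775209,  0.13351881]), 'orientation': array([ 1.79856699e+02, -1.17302108e-01,  1.07230077e+01]), 'contact_force': array([ 0.48592122, -5.66160189,  2.2772403 ]), 'moment': array([-0.81244376,  0.04354348, -0.02084678]), 'grasp_force': 58.639976978302, 'grip_width': 0.013954804574154534}
```

To row units: -0.03 rad / 3.1416 = -0.0095.

servo_tool --deltas '[[[0,0,0],[0,0,-0.0095]],[[0,0,0],[0,0,-0.0255]],[[0,0,0],[0,0,-0.0446]],[[0,0,0],[0,0,-0.0637]],[[0,0,0],[0,0,-0.0828]],[[0,0,0],[0,0,-0.1019]],[[0,0,0],[0,0,-0.1178]],[[0,0,0],[0,0,-0.1273]],[[0,0,0],[0,0,-0.1273]]]'

```text
t: 7.05
tcp_pos: [0.4786, -0.048, 0.1336]
orientation: [179.8, -0.0, 33.7]
contact_force: [0.7, -6.5, 1.8]
grip_width: 0.0137
grasp_force: 58.7
```

```bash
python3 -c "
from h import *
s=robot.observe();print(s['moment'],s['contact_force'],s['joint_torque'],s['q'])"
```

```text
[-0.92845996  0.00854518  0.02584245] [ 0.67012087 -6.50105505  1.77182868] [  2.94239894 -31.06204391 -31.73703432   1.74109485   0.28545331
  -0.28349631] [ -8.61054173  -1.27786192 121.05684302  -0.13600093  60.04954801
  47.74191575]
```

To row units: 0.8 mm / 750 = 0.0011, -0.5 mm / 750 = -0.0007, -0.14 rad / 3.1416 = -0.0446.

servo_tool --deltas '[[[0,0.0005,0],[0,0,-0.0095]],[[-0.0007,0.0011,0],[0,0,-0.0255]],[[-0.0007,0.0011,0],[0,0,-0.0446]],[[-0.0007,0.0011,0],[0,0,-0.0637]],[[-0.0007,0.0011,0],[0,0,-0.0828]],[[-0.0007,0.0011,0],[0,0,-0.1019]],[[-0.0007,0.0011,0],[0,0,-0.1178]],[[-0.0007,0.0011,0],[0,0,-0.1273]],[[-0.0007,0.0011,0],[0,0,-0.1273]]]'

```text
t: 7.8
tcp_pos: [0.4786, -0.0484, 0.1335]
orientation: [179.8, -0.0, 56.6]
contact_force: [0.5, -5.0, 3.4]
grip_width: 0.0139
grasp_force: 58.8
```

```bash
cat > m.py <<'E'
from h import *
s=robot.observe();print(s['moment'].round(3),s['contact_force'].round(1),s['joint_torque'].round(3),s['q'][5].round(2),s['orientation'].round(2))
E
python3 m.py
```

```text
[-0.681 -0.019  0.022] [ 0.5 -5.   3.4] [  2.247 -30.631 -31.091   1.321   0.377  -0.316] 24.75 [ 1.7982e+02 -2.0000e-02  5.6590e+01]
```

To row units: -0.03 rad / 3.1416 = -0.0095.

servo_tool --deltas '[[[0,0,0],[0,0,-0.0095]],[[0,0,0],[0,0,-0.0191]],[[0,0,0],[0,0,-0.0255]],[[0,0,0],[0,0,-0.0255]]]'

```text
t: 8.13
tcp_pos: [0.4787, -0.0484, 0.1335]
orientation: [179.8, -0.0, 61.1]
contact_force: [-0.3, -4.5, 3.8]
grip_width: 0.0139
grasp_force: 58.8
```

```bash
python3 m.py
```

```text
[-0.754  0.023 -0.047] [-0.3 -4.5  3.8] [  2.401 -30.579 -30.984   1.382   0.393  -0.221] 20.22 [179.82  -0.    61.12]
```

To row units: -0.04 rad / 3.1416 = -0.0127.

servo_tool --deltas '[[[0,0,0],[0,0,-0.0064]],[[0,0,0],[0,0,-0.0127]],[[0,0,0],[0,0,-0.0127]]]'

```text
t: 8.38
tcp_pos: [0.4787, -0.0484, 0.1335]
orientation: [179.8, 0.0, 63.4]
contact_force: [0.7, -5.2, 3.4]
grip_width: 0.0138
grasp_force: 58.8
```

```bash
python3 m.py
```

```text
[-0.747 -0.085 -0.057] [ 0.7 -5.2  3.4] [  2.436 -30.6   -30.971   1.397   0.413  -0.217] 17.93 [1.7981e+02 1.0000e-02 6.3410e+01]
```

To row units: -0.03 rad / 3.1416 = -0.0095.

servo_tool --deltas '[[[0,0,0],[0,0,-0.0048]],[[0,0,0],[0,0,-0.0095]],[[0,0,0],[0,0,-0.0095]]]'

```text
t: 8.63
tcp_pos: [0.4787, -0.0485, 0.1335]
orientation: [179.8, 0.0, 65.1]
contact_force: [0.9, -5.2, 3.8]
grip_width: 0.0138
grasp_force: 58.8
```

```bash
python3 m.py
```

```text
[-0.781 -0.022 -0.053] [ 0.9 -5.2  3.8] [  2.474 -30.619 -30.961   1.403   0.429  -0.189] 16.22 [1.7981e+02 2.0000e-02 6.5120e+01]
```

To row units: -0.02 rad / 3.1416 = -0.0064.

servo_tool --deltas '[[[0,0,0],[0,0,-0.0032]],[[0,0,0],[0,0,-0.0064]],[[0,0,0],[0,0,-0.0064]]]'

```text
t: 8.88
tcp_pos: [0.4787, -0.0485, 0.1335]
orientation: [179.8, 0.0, 66.2]
contact_force: [0.8, -5.3, 3.3]
grip_width: 0.0139
grasp_force: 58.8
```

```bash
python3 m.py
```

```text
[-0.813 -0.064 -0.055] [ 0.8 -5.3  3.3] [  2.506 -30.632 -30.953   1.405   0.44   -0.16 ] 15.09 [1.7981e+02 2.0000e-02 6.6250e+01]
```

Still free at 0.97 rad.

To row units: -0.03 rad / 3.1416 = -0.0095.

servo_tool --deltas '[[[0,0,0],[0,0,-0.0048]],[[0,0,0],[0,0,-0.0095]],[[0,0,0],[0,0,-0.0095]]]'

```text
t: 9.13
tcp_pos: [0.4788, -0.0485, 0.1335]
orientation: [179.8, 0.0, 68.0]
contact_force: [2.4, -5.1, 3.3]
grip_width: 0.0135
grasp_force: 58.8
```

```bash
python3 m.py
```

```text
[-0.792 -0.038 -0.042] [ 2.4 -5.1  3.3] [  2.499 -30.65  -30.942   1.422   0.457  -0.189] 13.35 [1.7981e+02 2.0000e-02 6.7980e+01]
```

To row units: -0.02 rad / 3.1416 = -0.0064.

servo_tool --deltas '[[[0,0,0],[0,0,-0.0032]],[[0,0,0],[0,0,-0.0064]],[[0,0,0],[0,0,-0.0064]]]'

```text
t: 9.38
tcp_pos: [0.4788, -0.0485, 0.1335]
orientation: [179.8, 0.0, 69.1]
contact_force: [1.3, -5.6, 2.4]
grip_width: 0.0138
grasp_force: 58.8
```

```bash
python3 m.py
```

```text
[-0.838 -0.069 -0.064] [ 1.3 -5.6  2.4] [  2.531 -30.662 -30.935   1.423   0.469  -0.16 ] 12.22 [1.7981e+02 3.0000e-02 6.9110e+01]
```

To row units: -0.03 rad / 3.1416 = -0.0095.

servo_tool --deltas '[[[0,0,0],[0,0,-0.0048]],[[0,0,0],[0,0,-0.0095]],[[0,0,0],[0,0,-0.0095]]]'

```text
t: 9.63
tcp_pos: [0.4788, -0.0485, 0.1335]
orientation: [179.8, 0.0, 70.8]
contact_force: [1.5, -5.1, 2.5]
grip_width: 0.0138
grasp_force: 58.9
```

```bash
python3 m.py
```

```text
[-0.824 -0.004 -0.15 ] [ 1.5 -5.1  2.5] [  2.705 -30.732 -30.895   1.385   0.522  -0.338] 10.51 [1.7981e+02 3.0000e-02 7.0820e+01]
```

To row units: -0.02 rad / 3.1416 = -0.0064.

servo_tool --deltas '[[[0,0,0],[0,0,-0.0032]],[[0,0,0],[0,0,-0.0064]],[[0,0,0],[0,0,-0.0064]]]'

```text
t: 9.88
tcp_pos: [0.4789, -0.0485, 0.1335]
orientation: [179.8, 0.0, 71.9]
contact_force: [0.9, -5.4, 3.3]
grip_width: 0.014
grasp_force: 59.3
```

```bash
python3 m.py
```

```text
[-0.863 -0.05  -0.425] [ 0.9 -5.4  3.3] [  2.951 -30.805 -30.855   1.306   0.574  -0.501] 9.4 [1.798e+02 2.000e-02 7.192e+01]
```

The moment has risen from -0.06 to -0.43 N m, so the handle is at its stop at about 1.05 rad. I'll ease off a little and plan the lift.

To row units: 0.02 rad / 3.1416 = 0.0064.

servo_tool --deltas '[[[0,0,0],[0,0,0.0032]],[[0,0,0],[0,0,0.0064]],[[0,0,0],[0,0,0.0064]]]'

```text
t: 10.13
tcp_pos: [0.4789, -0.0485, 0.1335]
orientation: [179.8, 0.0, 70.8]
contact_force: [1.3, -5.8, 2.2]
grip_width: 0.0135
grasp_force: 58.9
```

```bash
python3 m.py; cat > lift.py <<'E'
from h import *
import sys
s=robot.observe();p=s['tcp_pos'];R0=Ro.from_euler('xyz',s['orientation'],degrees=True)
a=np.radians(10.7);u=np.array([np.cos(a),np.sin(a),0]);v=np.array([-np.sin(a),np.cos(a),0])
H=np.array([.4787,-.0485,.09])+.165*u
for d in eval(sys.argv[1]):
    w=np.radians(d)*v
    print(d,(R0.inv().apply(H+Ro.from_rotvec(w).apply(p-H)-p)*1000).round(1).tolist(),R0.inv().apply(w).round(3).tolist())
E
python3 lift.py "[.5,1,1.5,2,3]"
```

```text
[-0.835 -0.12  -0.173] [ 1.3 -5.8  2.2] [  2.603 -30.768 -30.875   1.404   0.593  -0.043] 10.56 [1.798e+02 3.000e-02 7.077e+01]
0.5 [0.2, 0.3, -1.4] [0.008, -0.004, -0.0]
1 [0.4, 0.7, -2.9] [0.015, -0.009, -0.0]
1.5 [0.6, 1.1, -4.3] [0.023, -0.013, -0.0]
2 [0.8, 1.4, -5.7] [0.03, -0.017, -0.0]
3 [1.2, 2.2, -8.6] [0.045, -0.026, -0.0]
```

To row units: -2.9 mm / 750 = -0.0039, -1.4 mm / 750 = -0.0019, 0.015 rad / 3.1416 = 0.0048.

servo_tool --deltas '[[[0.0003,0.0004,-0.0019],[0.0025,-0.0013,0]],[[0.0005,0.0009,-0.0039],[0.0048,-0.0029,0]],[[0.0005,0.0009,-0.0039],[0.0048,-0.0029,0]]]'

```text
t: 10.38
tcp_pos: [0.4788, -0.0484, 0.1343]
orientation: [-179.2, 0.6, 70.8]
contact_force: [3.9, -6.9, -7.7]
grip_width: 0.0138
grasp_force: 59.0
```

```bash
python3 m.py;python3 lift.py "[.5,1,1.5,2,3]"
```

```text
[-1.014 -0.664 -0.135] [ 3.9 -6.9 -7.7] [  3.176 -35.579 -33.767   1.589   1.809  -0.125] 11.03 [-179.23    0.6    70.81]
0.5 [0.2, 0.3, -1.4] [0.008, -0.004, -0.0]
1 [0.4, 0.7, -2.9] [0.015, -0.009, -0.0]
1.5 [0.6, 1.0, -4.3] [0.023, -0.013, -0.0]
2 [0.8, 1.4, -5.8] [0.03, -0.017, -0.0]
3 [1.2, 2.1, -8.6] [0.045, -0.026, -0.0]
```

To row units: -2 mm / 750 = -0.0027, -1 mm / 750 = -0.0013, 0.011 rad / 3.1416 = 0.0035.

servo_tool --deltas '[[[0.0003,0.0004,-0.0013],[0.0016,-0.001,0]],[[0.0004,0.0007,-0.0027],[0.0035,-0.0019,0]],[[0.0004,0.0007,-0.0027],[0.0035,-0.0019,0]]]'

```text
t: 10.63
tcp_pos: [0.4792, -0.0483, 0.136]
orientation: [-178.6, 0.9, 70.8]
contact_force: [4.3, -5.3, -8.2]
grip_width: 0.0142
grasp_force: 59.0
```

```bash
python3 m.py
```

```text
[-1.041 -0.787 -0.045] [ 4.3 -5.3 -8.2] [  3.127 -36.435 -34.196   1.628   1.953  -0.09 ] 11.3 [-178.57    0.95   70.82]
```

```bash
python3 lift.py "[1,2,3,4.5,6.5,9,11.5,14,16,17]"
```

```text
1 [0.4, 0.6, -2.9] [0.015, -0.009, -0.0]
2 [0.8, 1.3, -5.8] [0.03, -0.017, -0.0]
3 [1.2, 2.1, -8.6] [0.045, -0.026, -0.0]
4.5 [1.8, 3.3, -12.9] [0.068, -0.039, -0.0]
6.5 [2.8, 5.0, -18.5] [0.098, -0.057, -0.0]
9 [4.2, 7.4, -25.4] [0.136, -0.078, -0.0]
11.5 [5.7, 10.0, -32.2] [0.174, -0.1, -0.0]
14 [7.3, 12.9, -38.9] [0.212, -0.122, -0.0]
16 [8.8, 15.4, -44.1] [0.242, -0.139, -0.001]
17 [9.5, 16.7, -46.7] [0.257, -0.148, -0.001]
```

To row units: -5.8 mm / 750 = -0.0077, -2.9 mm / 750 = -0.0039, 0.03 rad / 3.1416 = 0.0095.

servo_tool --deltas '[[[0.0005,0.0008,-0.0039],[0.0048,-0.0029,0]],[[0.0011,0.0017,-0.0077],[0.0095,-0.0054,0]],[[0.0011,0.0017,-0.0077],[0.0095,-0.0054,0]]]'

```text
t: 10.88
tcp_pos: [0.4811, -0.048, 0.1421]
orientation: [-176.8, 1.9, 70.9]
contact_force: [2.3, -7.8, -3.9]
grip_width: 0.0139
grasp_force: 59.3
```

```bash
python3 m.py; python3 lift.py "[1,2.5,4.5,6.5,9,11.5,14,16,17]"
```

```text
[-1.058 -0.582 -0.007] [ 2.3 -7.8 -3.9] [  3.246 -36.458 -33.785   1.689   1.81   -0.047] 12.09 [-176.82    1.94   70.87]
1 [0.4, 0.7, -2.9] [0.015, -0.009, -0.0]
2.5 [1.0, 1.7, -7.2] [0.038, -0.022, -0.0]
4.5 [1.9, 3.3, -12.9] [0.068, -0.039, -0.0]
6.5 [2.8, 5.0, -18.5] [0.098, -0.057, -0.0]
9 [4.2, 7.4, -25.4] [0.136, -0.078, -0.0]
11.5 [5.7, 10.1, -32.2] [0.174, -0.1, -0.0]
14 [7.4, 13.0, -38.8] [0.212, -0.122, -0.0]
16 [8.8, 15.5, -44.0] [0.242, -0.139, -0.001]
17 [9.6, 16.8, -46.6] [0.257, -0.148, -0.001]
```

The lid is moving freely with low forces, so I'll continue along the arc.

To row units: -46.6 mm / 750 = -0.0621, -38.8 mm / 750 = -0.0517, 0.257 rad / 3.1416 = 0.0818.

servo_tool --deltas '[[[0.0005,0.0009,-0.0039],[0.0048,-0.0029,0]],[[0.0013,0.0023,-0.0096],[0.0121,-0.007,0]],[[0.0025,0.0044,-0.0172],[0.0216,-0.0124,0]],[[0.0037,0.0067,-0.0247],[0.0312,-0.0181,0]],[[0.0056,0.0099,-0.0339],[0.0433,-0.0248,0]],[[0.0076,0.0135,-0.0429],[0.0554,-0.0318,0]],[[0.0099,0.0173,-0.0517],[0.0675,-0.0388,0]],[[0.0117,0.0207,-0.0587],[0.077,-0.0442,0]],[[0.0128,0.0224,-0.0621],[0.0818,-0.0471,0]],[[0.0128,0.0224,-0.0621],[0.0818,-0.0471,0]]]'

```text
t: 11.72
tcp_pos: [0.5025, -0.0441, 0.1866]
orientation: [-161.8, 10.3, 72.5]
contact_force: [1.0, -6.1, -3.9]
grip_width: 0.0139
grasp_force: 59.6
```

```bash
python3 m.py; python3 -c "
from h import *
print(robot.observe()['q'].round(1))"; python3 lift.py "[1,2.5,4.5,6.5,9,11.5,14,16,17]"
```

```text
[-0.903 -0.579  0.298] [ 1.  -6.1 -3.9] [  3.633 -46.53  -34.315   1.597   2.717  -0.061] 16.44 [-161.76   10.35   72.49]
[ -4.1  12.6 102.4  -5.4  85.3  16.4]
1 [0.4, 0.6, -2.9] [0.015, -0.009, -0.0]
2.5 [0.9, 1.7, -7.2] [0.038, -0.022, -0.0]
4.5 [1.8, 3.2, -12.9] [0.068, -0.039, -0.0]
6.5 [2.8, 4.9, -18.5] [0.098, -0.057, -0.0]
9 [4.1, 7.2, -25.5] [0.136, -0.078, -0.0]
11.5 [5.6, 9.8, -32.3] [0.174, -0.1, -0.0]
14 [7.2, 12.7, -39.0] [0.212, -0.122, -0.001]
16 [8.6, 15.2, -44.2] [0.242, -0.139, -0.001]
17 [9.4, 16.5, -46.8] [0.257, -0.148, -0.001]
```

To row units: -46.8 mm / 750 = -0.0624, -44.2 mm / 750 = -0.0589, 0.257 rad / 3.1416 = 0.0818.

servo_tool --deltas '[[[0.0005,0.0008,-0.0039],[0.0048,-0.0029,0]],[[0.0012,0.0023,-0.0096],[0.0121,-0.007,0]],[[0.0024,0.0043,-0.0172],[0.0216,-0.0124,0]],[[0.0037,0.0065,-0.0247],[0.0312,-0.0181,0]],[[0.0055,0.0096,-0.034],[0.0433,-0.0248,0]],[[0.0075,0.0131,-0.0431],[0.0554,-0.0318,0]],[[0.0096,0.0169,-0.052],[0.0675,-0.0388,0]],[[0.0115,0.0203,-0.0589],[0.077,-0.0442,0]],[[0.0125,0.022,-0.0624],[0.0818,-0.0471,0]],[[0.0125,0.022,-0.0624],[0.0818,-0.0471,0]]]'

```text
t: 12.55
tcp_pos: [0.536, -0.0379, 0.2233]
orientation: [-146.0, 18.0, 76.3]
contact_force: [-2.7, -6.0, -4.0]
grip_width: 0.0136
grasp_force: 59.6
```

```bash
python3 m.py; python3 -c "
from h import *
print(robot.observe()['q'].round(1))"; python3 lift.py "[1,2.5,4.5,6.5,9,11,12]"
```

```text
[-0.813 -0.565  0.607] [-2.7 -6.  -4. ] [ 4.1780e+00 -5.7600e+01 -3.4537e+01  1.4050e+00  3.7210e+00 -5.7000e-02] 18.05 [-146.     17.99   76.33]
[ -1.7  25.7  86.6  -8.  104.9  18. ]
1 [0.4, 0.6, -2.9] [0.015, -0.009, -0.0]
2.5 [0.9, 1.6, -7.2] [0.038, -0.022, -0.0]
4.5 [1.8, 3.1, -12.9] [0.068, -0.039, -0.0]
6.5 [2.7, 4.8, -18.6] [0.098, -0.057, -0.0]
9 [4.0, 7.2, -25.5] [0.136, -0.078, -0.0]
11 [5.2, 9.2, -31.0] [0.166, -0.096, -0.0]
12 [5.8, 10.3, -33.7] [0.181, -0.105, -0.001]
```

Now about 38°. I'll go on to about 50°.

To row units: -33.7 mm / 750 = -0.0449, -25.5 mm / 750 = -0.034, 0.181 rad / 3.1416 = 0.0576.

servo_tool --deltas '[[[0.0005,0.0008,-0.0039],[0.0048,-0.0029,0]],[[0.0012,0.0021,-0.0096],[0.0121,-0.007,0]],[[0.0024,0.0041,-0.0172],[0.0216,-0.0124,0]],[[0.0036,0.0064,-0.0248],[0.0312,-0.0181,0]],[[0.0053,0.0096,-0.034],[0.0433,-0.0248,0]],[[0.0069,0.0123,-0.0413],[0.0528,-0.0306,0]],[[0.0077,0.0137,-0.0449],[0.0576,-0.0334,0]],[[0.0077,0.0137,-0.0449],[0.0576,-0.0334,0]]]'

```text
t: 13.22
tcp_pos: [0.5655, -0.0324, 0.2428]
orientation: [-134.2, 22.6, 80.4]
contact_force: [-3.7, -8.1, -3.6]
grip_width: 0.014
grasp_force: 59.5
```

servo_tool --deltas '[[[0,0,0],[0,0,0]],[[0,0,0],[0,0,0]],[[0,0,0],[0,0,0]],[[0,0,0],[0,0,0]],[[0,0,0],[0,0,0]]]' --hand 0.5

```text
t: 13.63
tcp_pos: [0.5656, -0.0307, 0.245]
orientation: [-134.5, 22.3, 80.4]
contact_force: [-0.7, -0.2, 0.4]
grip_width: 0.0426
grasp_force: 0.0
```

```bash
python3 m.py; python3 -c "
from h import *
print(robot.observe()['q'].round(1))"
```

```text
[ 0.083 -0.355  0.035] [-0.7 -0.2  0.4] [-3.7000e-02 -6.4441e+01 -3.1957e+01 -7.3400e-01  3.9700e+00  2.0000e-03] 17.98 [-134.45   22.35   80.38]
[ -0.4  35.3  75.2  -9.7 118.2  18. ]
```

To row units: -60 mm / 750 = -0.08, -52 mm / 750 = -0.0693.

servo_tool --deltas '[[[0,0,-0.0067],[0,0,0]],[[0,0,-0.02],[0,0,0]],[[0,0,-0.036],[0,0,0]],[[0,0,-0.0533],[0,0,0]],[[0,0,-0.0693],[0,0,0]],[[0,0,-0.08],[0,0,0]],[[0,0,-0.08],[0,0,0]]]'

```text
t: 14.22
tcp_pos: [0.6118, -0.0221, 0.2848]
orientation: [-134.6, 22.3, 80.3]
contact_force: [-0.2, -0.5, 1.4]
grip_width: 0.0427
grasp_force: 0.0
```

```bash
python3 m.py; python3 -c "
from h import *
f=viewer.grab_frame('scene');g=viewer.grab_frame('top')
cv2.imwrite('pics/c.png',np.vstack([cv2.resize(f[80:280,200:440],None,fx=1.5,fy=1.5),cv2.resize(g[60:260,180:420],None,fx=1.5,fy=1.5)]))
s=robot.observe();R=Ro.from_euler('xyz',s['orientation'],degrees=True)
print(s['tcp_pos'],R.inv().apply([0,0,100]).round(1))"
```

```text
[-0.021 -0.347  0.005] [-0.2 -0.5  1.4] [-2.4000e-02 -6.7090e+01 -3.2992e+01 -7.2000e-01  3.9650e+00 -1.7000e-02] 17.37 [-134.6    22.34   80.33]
[ 0.61067763 -0.02237958  0.28348538] [-38.1 -66.  -64.8]
```

View pics/c.png

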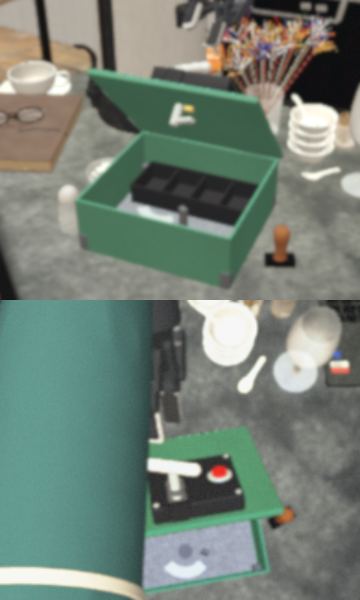

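The lid stands open at about 50° (its top edge runs from (90,70) to (280,155)), and the gripper is clear of the bar at (165,410). The stamp at (282,245), the shaker at (68,208) and the dish at (100,168) are still in place. I'll hand it in.

```bash
python3 -c "
from workcell import workorder
print(workorder.job_done())"
```

```text
the job is handed in; nothing more can be done
None
```

The takings box is open and handed in at about 14 s: button pressed at under about 9 N, handle turned to its stop (about 1.05 rad, peak moment 0.43 N m), lid left standing at about 50°, and gripper clear; the stamp, shaker and dish look undisturbed in the last picture.

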